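# Close up the spectrometer's exhaust-filter holder

### The job

Reassemble the exhaust-filter holder on the bench: thread the orange spacer ring over the post of the holder so that it lies flat on the perforated disc, then put the metal clamp cap with the black knob on top of the ring, upright and over the end of the post. The roll of tape is not part of it.

Things in the scene. Friction and masses are not known exactly. Their poses are not given: they have to be found in the camera images.
- seat (a point): Filter holder, fixed to the bench: aluminium flange 96 mm wide, 10 mm high, brass nipple low on its side (to 75 mm from the axis, 11 mm high); raised seat 68 mm wide with a perforated steel disc, top 20 mm above the bench; upright steel post on the disc, 20 mm thick at its foot, 12 mm near the tip, 40 mm tall. Point: centre of the disc's top, at the post's foot; z up along the post.
- spacer_center (a point): Loose orange plastic spacer ring lying flat on the bench: outside diameter 56 mm, bore 36 mm, 26 mm high, 0.05 to 0.12 kg; grip it across its outside. Point: on its axis, half-way up (13 mm above its underside); z up. Seated, the point is 13 mm above the disc.
- cap_knob (a point): Loose clamp cap standing on its rim: aluminium skirt 56 mm wide, 22 mm high, open below (hollow 36 mm wide, 16 mm deep); on it in the middle a black knob 30 mm wide, 28 mm high, to grip; 0.1 to 0.2 kg. Point: centre of the knob, on the axis, 36 mm above the rim; z up. Seated on the ring, the point is 62 mm above the disc and 14 mm of the post stands in the hollow.
Mind the look-alikes: they are no part of the job. What is shaped like the part that bears cap_knob but red is not meant.

How it is judged:
On the way:
1. the orange spacer ring lies flat on the disc round the post, with the cap not yet on the holder (horizontal distance between spacer_center and seat below 0.015 m and z of spacer_center in the frame of seat between 0.006 and 0.02 m and angle between spacer_center's own z axis and vertical below 0.17 rad and horizontal distance between cap_knob and seat above 0.04 m), for 0.2 s.
At the end, for the whole second after the job is handed in: The spacer ring lies round the post on the disc (its centre within 15 mm of the post's axis and 6 to 20 mm above the disc, tilted less than 10 degrees), the cap stands on it over the post's end (knob centre within 18 mm of the axis and 55 to 70 mm above the disc, tilted less than 10 degrees) (horizontal distance between spacer_center and seat below 0.015 m and z of spacer_center in the frame of seat between 0.006 and 0.02 m and angle between each of spacer_center, cap_knob's own z axis and vertical below 0.17 rad and horizontal distance between cap_knob and seat below 0.018 m and z of cap_knob in the frame of seat between 0.055 and 0.07 m); the robot touches nothing.
It also fails if it takes over 56 s, if anything falls off the work surface, if the arm or the gripper's body presses on something with over 40 N, if the wrist force passes 120 N, or if a joint passes its speed limit or range.

### The arm

A 6-joint arm with a two-finger parallel gripper is mounted at the origin on a cart in front of the work surface, level with it; the furniture and walls round the work are solid. World frame = base frame: x ahead of the robot, y to its left, z up, the work surface at z = 0. Lengths are in m, angles in rad, forces in N, time in s.
With the tool pointing down it reaches from about 0.35 to 0.775 m from the base axis. Payload 7.3 kg.
Tool frame: the origin (TCP) lies at the very end of the fingers, on their centre line; the grasp point (between the pads) lies 19 mm behind it; z points along the fingers, y is the direction in which the jaws open and shut (so a half turn about z gives the same grasp; the last joint's range is limited). The gripper opens to 92 mm and grips with 3 to 60 N. Pads are 19 mm wide; open, the fingers measure 130 mm over their backs; the gripper's body (75 mm by 190 mm) begins 47 mm behind the grasp point.
Start: joints at [-1.358, 0.342, 1.524, -0, 1.275, -0.146], TCP at [0.184, -0.492, 0.227] pointing down, gripper open.
Joint ranges: [-2.53, 2.53], [-0.77, 2.02], [0.04, 2.7], [-1, 4.14], [0.28, 2.66], [-3.11, 3.11]. Speed limits (rad/s): [2.57, 2.57, 3.14, 3.14, 3.14, 3.14].

### API

Orientations are given as [roll, pitch, yaw] about the fixed x, y, z axes, in that order (R = Rz(yaw) Ry(pitch) Rx(roll)).
In Python, from cell import robot gives the robot as it stands.
- The arm moves only by the shell command python3 -m pendant 'ROWS' [OPENING] [FORCE]. ROWS is JSON, a list of rows, each a list of 2 entries, a list of its own where there are three numbers: the shift along the tool's x, y, z in mm, then the turn about the tool's z in degrees. In form: [[[x, y, z], turn], ...]. A call has 1 to 10 rows; each row is the pose to reach, as a shift and turn from the pose measured when the call began, along the tool's axes at that moment; what a row does not reach only later rows make up. A row lasts 1/12 s, in which the tool goes at most 41.7 mm and 7.16 degrees, less where a joint would pass 70% of its speed; a pose out of reach is approached as far as the arm can. A call with a gripper value outside its range is refused whole. OPENING is the opening, from 0 (shut) to 1 (fully open), set as the call begins (- or left out, the last holds). The fingers move at their own pace and stop on an object; FORCE is the grip in N (left out, the last holds). Time passes only in rows, so rows that repeat a pose let the fingers close. It gives the time, the measured TCP pose, the force and the opening at its end, in the units of the state.
- robot.observe(): the state, without advancing time (a new reading comes with each control period).
- robot.read_camera(name): name is "scene" or "side" or "wrist"; returns the picture (400x640x3 uint8, red, green, blue); there is no depth.
- robot.calibration(name): a dict with "vfov" (degrees; the focal length in pixels is half the picture's height over the tangent of half this angle, whatever the lens; pixels are square), "cx", "cy" (the principal point, pixels), "rvec" (rotation vector, rad) and "tvec" (3), from world to camera coordinates, as OpenCV has them. Camera axes: x right, y down, z forward; pixel columns grow to the right and rows downward; lengths in m; the calibration is good to about 2 mm. A picture is of the moment at which its call begins: read the wrist's pose just before it. calibration takes no time and is no camera call; for the wrist camera it gives the pose at the moment of the call.
- robot.hand_in(): hands the job in, once; it reports no verdict.
Trained networks look in the newest picture that a camera, given by its name, has taken for a name from the list of things; names that differ only in an ending like _2 or _b are one class to them, and where a whole thing is asked for, a point or a joint stands for the part that bears it (a point fixed in the world has none). Each returns a list of dicts, best first, with "p" (0 to 1); they miss things now and then, are a little off and sometimes report something else, mostly with a low value. They report only what shows in the picture. A call takes as long as a camera call. They do not tell look-alikes from the thing itself.
- robot.find_in(camera, query): "xy" ([column, row] as shares, 0 to 1, of the picture: columns of its width, rows of its height, amid what is visible of it).
The state is a dict: "time": time; "qpos": joint angles; "qvel": joint speeds; "joint_efforts": joint torques, N m; "tool_pos": TCP position; "tool_rot": TCP orientation; "contact_force": force on the tool from outside, world axes, zero at the start; "torque": the same for the moment, N m; "opening": finger opening in m.
Only numpy, scipy, OpenCV 4.12 (cv2) and the standard library are available. Lean on these libraries where they do the work, as an engineer would, in place of code of your own. Each camera call takes 0.05 s, during which the arm holds its last target.

## Working session

There is one attempt and no reset: what is moved stays moved. The work goes in short steps, Python scripts to look and compute and a shell command to move; the robot and the scene stay as the last step left them, time stands still between calls to the robot, and variables do not carry over. Pictures are saved under pics/ and viewed, and the job is handed in when it is done.

```bash
ls; mkdir -p pics
python3 - <<'E'
from cell import robot
import cv2
s=robot.observe();print(s)
for n in ["scene","side","wrist"]:
    c=robot.calibration(n);print(n,c)
    im=robot.read_camera(n)
    cv2.imwrite(f"pics/{n}0.png",im[:,:,::-1])
    for q in ["seat","spacer_center","cap_knob"]:
        print(q,[( [round(d['xy'][0]*640),round(d['xy'][1]*400)],round(d['p'],2)) for d in robot.find_in(n,q)])
print(robot.observe()['time'])
E
```

```text
pics
{'time': 0.0, 'qpos': array([-1.35799326e+00,  3.42694592e-01,  1.52501431e+00,  3.84534372e-05,
        1.27539524e+00, -1.45982353e-01]), 'qvel': array([ 3.70346231e-04,  1.53246534e-03,  3.33710600e-05,  1.81068671e-04,
        1.93800936e-04, -1.32605741e-03]), 'joint_efforts': array([ 1.06195031e-05, -4.31236482e+01, -2.44225019e+01,  7.16396095e-02,
        5.57000900e-02, -1.38256519e-04]), 'tool_pos': array([ 0.18430149, -0.49115613,  0.22606051]), 'tool_rot': array([-3.14010259e+00, -2.56248004e-04,  3.58774011e-01]), 'contact_force': array([ 0.61723928, -1.02056856,  0.30022828]), 'torque': array([ 0.00558183, -0.07625393,  0.01254001]), 'opening': 0.09164077577589423}
scene {'vfov': 43.508698842243, 'cx': 315.7196412949122, 'cy': 199.94234227889177, 'rvec': array([ 0.85309652, -2.38801186,  1.22483641]), 'tvec': array([0.39592472, 0.28299747, 0.69164653])}
seat [([258, 269], 0.6)]
spacer_center [([396, 207], 0.76)]
cap_knob [([388, 172], 0.98), ([335, 177], 0.73), ([296, 187], 0.6), ([349, 156], 0.55)]
side {'vfov': 54.367056401700175, 'cx': 321.83242253161893, 'cy': 198.32718419816652, 'rvec': array([ 0.35348802, -2.72562347,  1.32678935]), 'tvec': array([0.52569889, 0.1698381 , 0.73766103])}
seat [([301, 274], 0.57)]
spacer_center [([374, 183], 0.79)]
cap_knob [([313, 169], 0.7), ([286, 190], 0.66), ([305, 150], 0.64), ([349, 161], 0.56)]
wrist {'vfov': 63.778896403536415, 'cx': 325.9589981268989, 'cy': 202.40145273196882, 'rvec': array([-2.3692149 ,  1.64142805,  0.25059306]), 'tvec': array([-0.52457704, -0.03903487,  0.39193035])}
seat []
spacer_center []
cap_knob []
0.6
```

View pics/scene0.png

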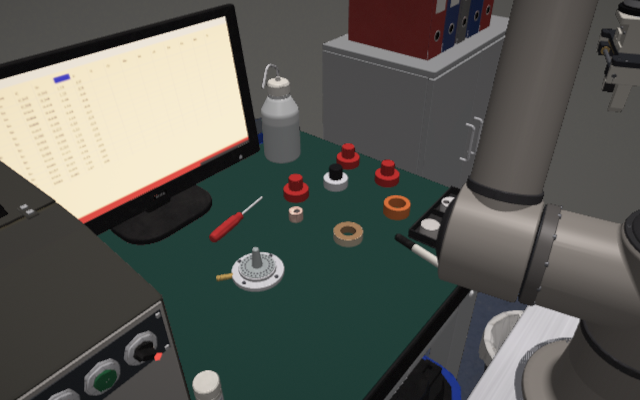

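View pics/side0.png

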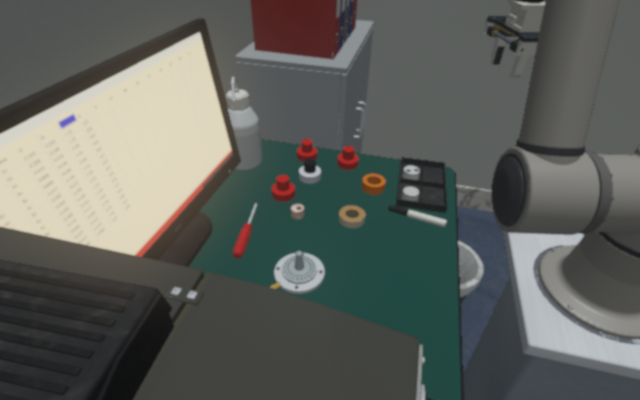

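View pics/wrist0.png

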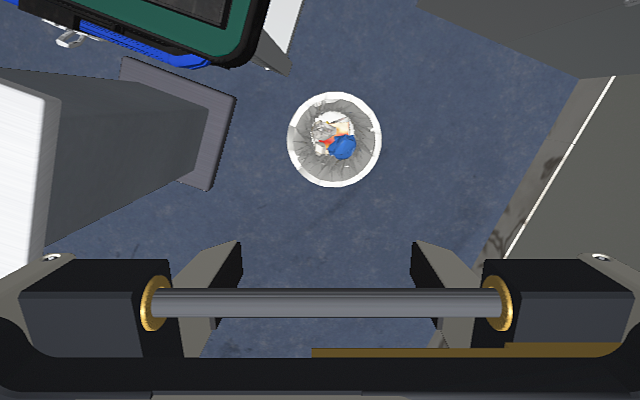

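Scene: the real cap (white skirt, black knob) is at (336,177), the ring at (397,207), the post foot at (257,268), with red look-alikes around. Side: cap (311,168), ring (374,183), post foot (300,272). The wrist sees only floor. Next I triangulate.

```bash
cat > h.py <<'E'
import numpy as np, cv2
from cell import robot
from scipy.spatial.transform import Rotation as R
def P(c,h=400):
    f=h/2/np.tan(np.radians(c['vfov'])/2)
    K=np.array([[f,0,c['cx']],[0,f,c['cy']],[0,0,1]])
    return K,cv2.Rodrigues(np.array(c['rvec']))[0],np.array(c['tvec'])
def ray(c,uv):
    K,Rm,t=P(c);o=-Rm.T@t;d=Rm.T@np.linalg.solve(K,[uv[0],uv[1],1]);return o,d/np.linalg.norm(d)
def plane(c,uv,z):
    o,d=ray(c,uv);return o+d*(z-o[2])/d[2]
def proj(c,X):
    K,Rm,t=P(c);p=K@(Rm@np.array(X)+t);return p[:2]/p[2]
def tri(rs):
    A=np.zeros((3,3));b=np.zeros(3)
    for o,d in rs:
        M=np.eye(3)-np.outer(d,d);A+=M;b+=M@o
    X=np.linalg.solve(A,b)
    return X,[np.linalg.norm((np.eye(3)-np.outer(d,d))@(X-o)) for o,d in rs]
def totool(X,s=None):
    s=s or robot.observe()
    Rm=R.from_euler('xyz',s['tool_rot']).as_matrix()
    return 1000*Rm.T@(np.array(X)-s['tool_pos'])
E
python3 - <<'E'
from h import *
np.set_printoptions(precision=4,suppress=True)
a=robot.calibration('scene');b=robot.calibration('side')
for n,u,v,z in [('seat',(257,268),(300,272),.02),('ring',(397,207.5),(374,183.5),.013),('knob',(336,172),(311,163),.036)]:
    X,e=tri([ray(a,u),ray(b,v)]);print(n,X,e,plane(a,u,z),plane(b,v,z),np.hypot(*X[:2]))
    print(totool(X))
E
```

```text
seat [0.5554 0.1183 0.013 ] [np.float64(0.002770286827512669), np.float64(0.0027702868275127687)] [0.5516 0.1199 0.02  ] [0.5526 0.1276 0.02  ] 0.567822523465974
[ 561.5273 -440.8019  213.639 ]
ring [ 0.4599 -0.201   0.0124] [np.float64(9.53796521799933e-05), np.float64(9.53796521799625e-05)] [ 0.4594 -0.2001  0.013 ] [ 0.4599 -0.2002  0.013 ] 0.5019272279349468
[ 360.0638 -175.37    214.3658]
knob [ 0.6222 -0.2016  0.0398] [np.float64(0.00299204000740945), np.float64(0.00299204000740935)] [ 0.6229 -0.2018  0.036 ] [ 0.6254 -0.2125  0.036 ] 0.654082919734325
[ 511.7913 -117.7614  186.9131]
```

Run:
```python
import cv2,numpy as np
a=cv2.imread('pics/scene0.png')[140:300,200:440];b=cv2.imread('pics/side0.png')[130:300,220:460]
cv2.imwrite('pics/crop0.png',cv2.resize(a,None,fx=3.3,fy=3.3,interpolation=2));cv2.imwrite('pics/crop1.png',cv2.resize(b,None,fx=3.3,fy=3.3,interpolation=2))
```

```text
(no output)
```

View pics/crop0.png

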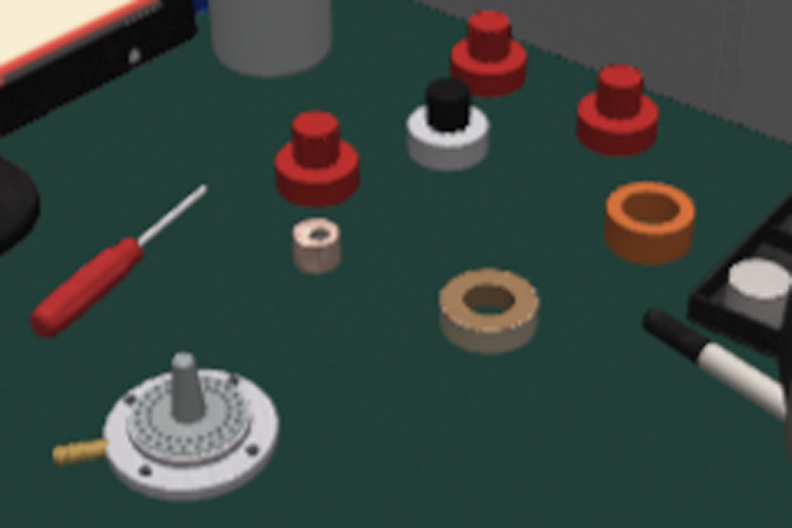

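Run:
```python
from h import *
np.set_printoptions(precision=4,suppress=True)
c=robot.calibration('wrist');s=robot.observe();o,d=ray(c,(c['cx'],c['cy']))
Rm=R.from_euler('xyz',s['tool_rot']).as_matrix()
print(s['tool_pos'],s['tool_rot'],'cam in tool',totool(o),'dir',Rm.T@d, 'world floor hit for z=0',plane(c,(320,200),0),plane(c,(320,100),0),plane(c,(320,0),0),plane(c,(320,240),0))
print(Rm)
a=robot.calibration('scene')
k=lambda x,y:(200+x/3.3,140+y/3.3)
for n,p,z in [('redR',(617,130),.011),('redL',(317,180),.011),('redback',(488,72),.011),('cap',(448,145),.011),('ring',(650,232),.01),('tape',(489,315),.01),('small',(317,250),.01),('trayleft',(690,305),0.01),('traytop',(790,190),.01),('pentip',(650,320),0.01),('pen2',(785,400),.01),('nipple',(55,455),.01)]:
    print(n,plane(a,k(*p),z))
```

```text
[ 0.1844 -0.4916  0.2268] [3.1414 0.     0.3588] cam in tool [  79.6652   -0.3558 -158.9906] dir [-0.2981 -0.      0.9545] world floor hit for z=0 [ 0.1464 -0.4975  0.    ] [ 0.2585 -0.4561  0.    ] [ 0.3524 -0.4215  0.    ] [ 0.0952 -0.5164  0.    ]
[[ 0.9363  0.3512  0.    ]
 [ 0.3512 -0.9363 -0.0002]
 [-0.      0.0001 -1.    ]]
redR [ 0.5367 -0.2805  0.011 ]
redL [ 0.6588 -0.1058  0.011 ]
redback [ 0.6529 -0.2873  0.011 ]
cap [ 0.6165 -0.1931  0.011 ]
ring [ 0.4562 -0.1952  0.01  ]
tape [ 0.4863 -0.0653  0.01  ]
small [ 0.6086 -0.0492  0.01  ]
trayleft [ 0.3983 -0.1478  0.01  ]
traytop [ 0.4096 -0.2915  0.01  ]
pentip [ 0.4094 -0.121   0.01  ]
pen2 [ 0.3138 -0.1086  0.01  ]
nipple [0.5977 0.176  0.01  ]
```

```bash
python3 -m pendant '[[[36,-17,0],2],[[72,-35,0],4],[[108,-52,0],6],[[144,-70,0],8],[[180,-88,0],10],[[216,-105,0],12],[[252,-122,0],14],[[288,-140,0],16],[[324,-158,0],18],[[360,-175,0],20.6]]' 0.8 30
cat > look.py <<'E'
import sys
from h import *
np.set_printoptions(precision=4,suppress=True)
s=robot.observe();c=robot.calibration('wrist');im=robot.read_camera('wrist')
cv2.imwrite(f"pics/{sys.argv[1]}.png",im[:,:,::-1])
np.save(f"pics/{sys.argv[1]}.npy",np.array([c,s],dtype=object),allow_pickle=True)
print(s['time'],s['tool_pos'],s['tool_rot'],s['opening'],s['contact_force'])
for q in sys.argv[2:]:
    for d in robot.find_in('wrist',q): print(q,round(d['xy'][0]*640,1),round(d['xy'][1]*400,1),round(d['p'],2))
E
python3 look.py w1 spacer_center cap_knob
```

```text
time: 1.43
tool_pos: [0.461, -0.1995, 0.227]
tool_rot: [3.141, -0.0, -0.002]
contact_force: [0.8, -1.3, 0.8]
opening: 0.0738
1.4333 [ 0.461  -0.1995  0.227 ] [ 3.1412 -0.0004 -0.0023] 0.07383570558496948 [ 0.7851 -1.287   0.781 ]
spacer_center 322.7 187.4 0.75
cap_knob 402.6 102.0 0.78
cap_knob 326.8 23.8 0.73
cap_knob 415.4 9.9 0.64
cap_knob 241.6 1.3 0.61
```

View pics/w1.png

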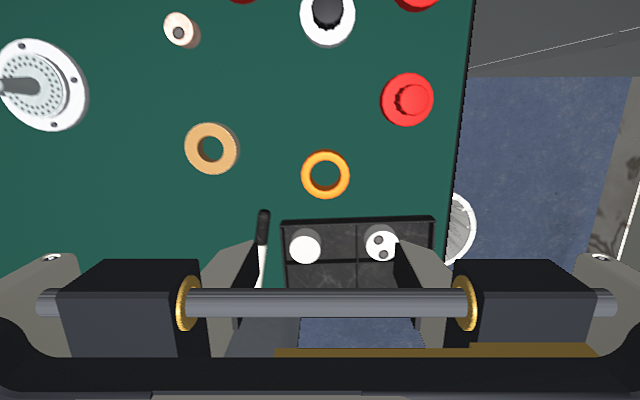

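The ring is at about (325,174), the real cap at (327,15), the seat disc at (40,88) and the tape at (211,148). I'll fit the ring's outline in this picture.

```bash
cat > fit.py <<'E'
import sys
from h import *
np.set_printoptions(precision=4,suppress=True)
n=sys.argv[1];c,s=np.load(f'pics/{n}.npy',allow_pickle=True);im=cv2.imread(f'pics/{n}.png')
h=cv2.cvtColor(im,cv2.COLOR_BGR2HSV)
m=cv2.inRange(h,(8,200,120),(25,255,255))
k,l,st,ce=cv2.connectedComponentsWithStats(m)
for i in range(1,k):
    if st[i,4]>150:
        p=max(cv2.findContours((l==i).astype('uint8'),0,2)[0],key=len)
        h_=cv2.convexHull(p); M=cv2.moments(h_); cen=(M['m10']/M['m00'],M['m01']/M['m00'])
        print(st[i],cen,cv2.fitEllipse(p))
        for z in (.013,.02,.026):print(z,plane(c,cen,z))
E
python3 fit.py w1
python3 - <<'E'
from h import *
np.set_printoptions(precision=4,suppress=True)
for n in ['scene','side']:
    c=robot.calibration(n);im=cv2.imread(f'pics/{n}0.png')
    h=cv2.cvtColor(im,cv2.COLOR_BGR2HSV);m=cv2.inRange(h,(6,170,90),(16,255,255))
    k,l,st,ce=cv2.connectedComponentsWithStats(m)
    for i in range(1,k):
        if st[i,4]>100: 
            p=max(cv2.findContours((l==i).astype('uint8'),0,2)[0],key=len);hh=cv2.convexHull(p);M=cv2.moments(hh);cen=(M['m10']/M['m00'],M['m01']/M['m00']);print(n,st[i],cen,plane(c,cen,.013))
c,s=np.load('pics/w1.npy',allow_pickle=True)
X,e=tri([ray(c,(325,174.5)),ray(robot.calibration('scene'),(397,207)),ray(robot.calibration('side'),(374,183.5))]);print(X,e)
E
```

```text
scene [384 196  26  24 500] (396.58257345491387, 207.0516717325228) [ 0.461  -0.2009  0.013 ]
side [363 174  22  20 341] (373.1987673343606, 183.24293785310732) [ 0.462  -0.2008  0.013 ]
[ 0.4593 -0.1987  0.0147] [np.float64(0.00019994539802888373), np.float64(0.0006286160126510465), np.float64(0.0006275030121431563)]
```

```bash
sed -i 's/(8,200,120),(25,255,255)/(8,160,90),(28,255,255)/' fit.py; python3 fit.py w1
python3 - <<'E'
from h import *
c,s=np.load('pics/w1.npy',allow_pickle=True)
for p in [(325,174.5)]: print(plane(c,p,.02),plane(c,p,.026))
im=cv2.imread('pics/w1.png');print(im[155,325],cv2.cvtColor(im,cv2.COLOR_BGR2HSV)[155,325])
cv2.imwrite('pics/w1c.png',cv2.resize(im[130:220,270:400],None,fx=6,fy=6))
E
```

```text
[ 301  149   49   50 1211] (324.9079842463301, 173.796723952739) ((324.86871337890625, 173.82261657714844), (47.62458419799805, 49.16143035888672), 178.16978454589844)
0.013 [ 0.4597 -0.1984  0.013 ]
0.02 [ 0.4612 -0.1985  0.02  ]
0.026 [ 0.4625 -0.1985  0.026 ]
[ 0.46038273 -0.19855747  0.02      ] [ 0.46169821 -0.19857806  0.026     ]
[ 98 212 255] [ 22 157 255]
```

View pics/w1c.png

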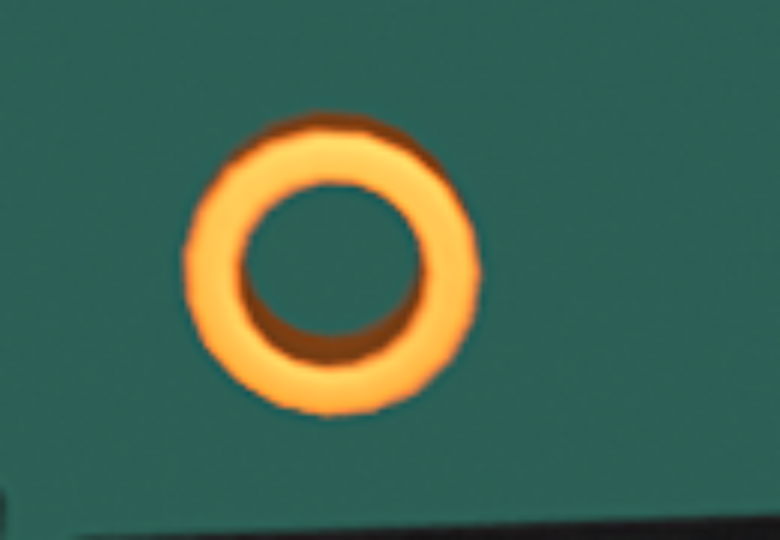

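```bash
python3 -m pendant '[[[0,-1,40],0],[[0,-1,80],0],[[0,-1,120],0],[[0,-1,160],0],[[0,-1,195],0],[[0,-1,212],0],[[0,-1,221],0],[[0,-1,221],0]]' 0.8 30 && python3 -m pendant '[[[0,0,0],0],[[0,0,0],0],[[0,0,0],0],[[0,0,0],0],[[0,0,0],0]]' 0 30
```

```text
time: 2.25
tool_pos: [0.46, -0.1985, 0.0041]
tool_rot: [-3.14, 0.003, 0.003]
contact_force: [-0.1, 0.9, 0.2]
opening: 0.0735
time: 2.67
tool_pos: [0.4608, -0.1991, 0.0055]
tool_rot: [-3.142, 0.001, 0.003]
contact_force: [-1.9, -1.9, 7.4]
opening: 0.0546
```

```bash
python3 -m pendant '[[[0,0,-15],0],[[0,0,-50],0],[[0,0,-90],0],[[0,-20,-130],0],[[0,-60,-160],0],[[0,-100,-165],0],[[0,-140,-165],0],[[0,-180,-165],0],[[0,-220,-165],0],[[0,-260,-165],0]]' 0 30 && python3 -m pendant '[[[5,-35,0],0],[[5,-50,0],0],[[5,-50,0],0]]'; python3 look.py w2 seat spacer_center
```

```text
time: 3.5
tool_pos: [0.4595, 0.0613, 0.1712]
tool_rot: [-3.142, -0.001, 0.003]
contact_force: [1.4, -0.4, -1.3]
opening: 0.0548
time: 3.75
tool_pos: [0.4639, 0.1146, 0.1715]
tool_rot: [-3.141, -0.001, 0.008]
contact_force: [-0.4, 0.1, -0.3]
opening: 0.0547
3.75 [0.4639 0.1146 0.1715] [-3.1407 -0.0013  0.0079] 0.054675974975102716 [-0.4322  0.09   -0.3   ]
seat 325.3 81.1 0.89
spacer_center 325.3 242.8 0.61
```

View pics/w2.png

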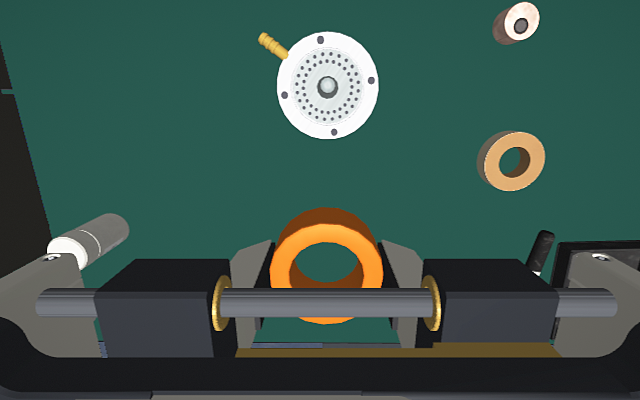

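The ring is held at (326,270). The seat lies ahead, with its flange centred at about (328,85) and the post seen nearly end-on at (328,87). I'll take a second view 40 mm aside to check height.

```bash
python3 -m pendant '[[[20,20,0],0],[[40,40,0],0],[[40,40,0],0],[[40,40,0],0]]'; python3 look.py w3 seat
cat > seat.py <<'E'
import sys
from h import *
np.set_printoptions(precision=4,suppress=True)
F=[]
for n in sys.argv[1:]:
    c,s=np.load(f'pics/{n}.npy',allow_pickle=True);im=cv2.imread(f'pics/{n}.png')
    h=cv2.cvtColor(im,cv2.COLOR_BGR2HSV);m=cv2.inRange(h,(0,0,130),(180,60,255))
    m=cv2.morphologyEx(m,cv2.MORPH_OPEN,np.ones((3,3)))
    k,l,st,ce=cv2.connectedComponentsWithStats(m)
    i=max((i for i in range(1,k) if st[i,1]+st[i,3]<230),key=lambda i:st[i,4])
    p=max(cv2.findContours((l==i).astype('uint8'),0,1)[0],key=len)
    hh=cv2.convexHull(p);e=cv2.fitEllipse(hh);print(n,st[i],e)
    # flange top outline: back project at z=.010 and fit circle
    pts=np.array([plane(c,q[0].astype(float)+0.0,.010)[:2] for q in hh])
    (x,y),r=cv2.minEnclosingCircle(pts.astype('float32'));print('minencl',x,y,r)
    A=np.c_[2*pts,np.ones(len(pts))];so=np.linalg.lstsq(A,(pts**2).sum(1),rcond=None)[0];print('lsq',so[:2],np.sqrt(so[2]+so[:2]@so[:2]))
    # shifts
    F.append(ray(c,e[0]))
if len(F)>1: print('tri',tri(F))
E
python3 seat.py w2 w3
```

```text
time: 4.23
tool_pos: [0.5047, 0.0686, 0.1711]
tool_rot: [3.141, -0.0, -0.001]
contact_force: [-1.0, 0.3, -0.2]
opening: 0.0546
4.2333 [0.5047 0.0686 0.1711] [ 3.141  -0.0002 -0.0005] 0.05458730122041352 [-1.0425  0.3344 -0.2294]
seat 276.5 126.8 0.84
w2 [ 277   31  102  108 7912] ((327.2017822265625, 85.00892639160156), (102.03672790527344, 107.74048614501953), 1.0359224081039429)
minencl 0.5567916035652161 0.11417307704687119 0.04812702536582947
lsq [0.5567 0.1142] 0.04776635456874203
w3 [ 230   80   99  100 7142] ((278.7564697265625, 129.48748779296875), (96.97989654541016, 101.1536865234375), 143.8563995361328)
minencl 0.5564656853675842 0.11444423347711563 0.04830767214298248
lsq [0.5566 0.1143] 0.04778735778626127
tri (array([0.5589, 0.1142, 0.011 ]), [np.float64(2.4576490233041017e-05), np.float64(2.4576490232947766e-05)])
```

View pics/w3.png

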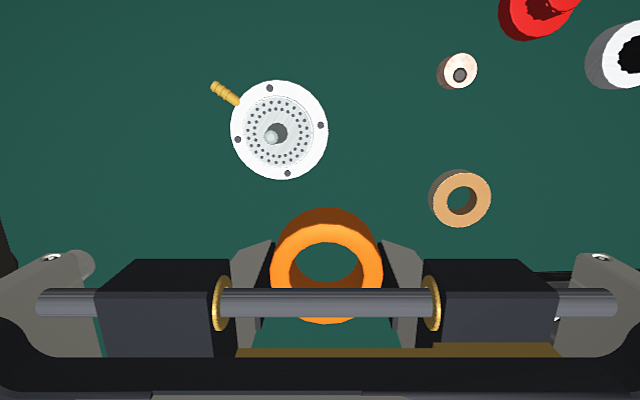

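The seat is at (0.5567, 0.1143). The triangulated flange top is 11 mm (expected 10) and its radius 47.8 mm (expected 48), so both agree. I'll move above it and check before descending.

```bash
python3 -m pendant '[[[26,-23,0],0],[[52,-46,15],0],[[52,-46,40],0],[[52,-46,65],0],[[52,-46,75],0],[[52,-46,75],0],[[52,-46,75],0]]'; python3 look.py w4
python3 - <<'E'
from h import *
s=robot.observe();print(totool([.5567,.1143,.0265],s))
im=cv2.imread('pics/w4.png')
cv2.imwrite('pics/sc4.png',robot.read_camera('scene')[:,:,::-1])
c,_=np.load('pics/w4.npy',allow_pickle=True)
h=cv2.cvtColor(im,cv2.COLOR_BGR2HSV)
E
```

```text
time: 4.92
tool_pos: [0.5551, 0.1162, 0.0964]
tool_rot: [3.141, 0.001, 0.002]
contact_force: [0.5, 0.0, -0.8]
opening: 0.0544
4.9167 [0.5551 0.1162 0.0964] [3.1413 0.0012 0.0017] 0.05435678383220803 [ 0.5289  0.0485 -0.7953]
[ 0.70261457  1.8281319  70.8222347 ]
```

View pics/w4.png

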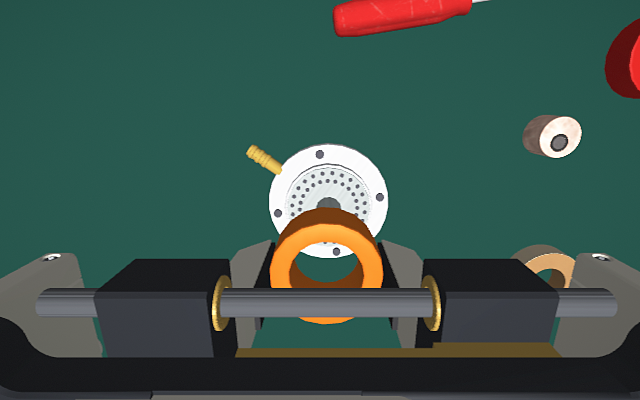

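View pics/sc4.png

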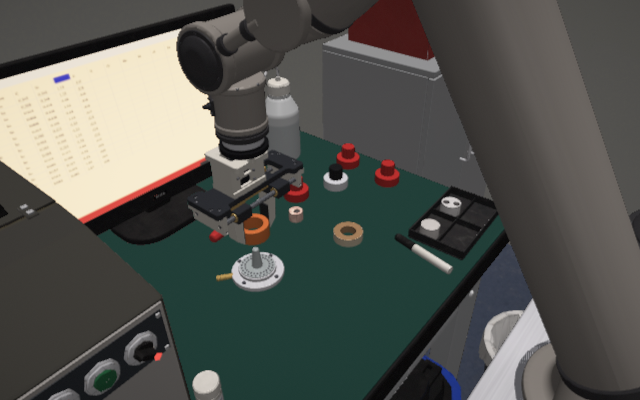

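The ring hangs directly above the post (scene: ring (256,229), post tip (256,251)). Lowering and releasing.

```bash
python3 -m pendant '[[[1,1,20],0],[[1,1.5,40],0],[[1,1.5,55],0],[[1,1.5,64],0],[[1,1.5,69.5],0],[[1,1.5,69.5],0],[[1,1.5,69.5],0]]' && python3 -m pendant '[[[0,0,0],0],[[0,0,0],0],[[0,0,0],0]]' 0.75
```

```text
time: 5.6
tool_pos: [0.558, 0.1146, 0.0291]
tool_rot: [-3.142, -0.003, 0.001]
contact_force: [0.6, 0.2, -1.0]
opening: 0.0545
time: 5.85
tool_pos: [0.5587, 0.1147, 0.0301]
tool_rot: [-3.141, -0.005, 0.001]
contact_force: [0.1, -0.2, -0.6]
opening: 0.0675
```

```bash
python3 -m pendant '[[[0,0,-10],0],[[0,0,-35],0],[[0,0,-70],0],[[0,0,-105],0],[[-20,0,-140],0],[[-50,10,-160],0],[[-70,20,-160],0],[[-70,20,-160],0]]'; python3 look.py w5; python3 fit.py w5; python3 seat.py w5
python3 - <<'E'
from h import *
im=cv2.imread('pics/w5.png');cv2.imwrite('pics/w5z.png',cv2.resize(im[40:190,220:440],None,fx=3.5,fy=3.5))
a=robot.read_camera('scene')[:,:,::-1];cv2.imwrite('pics/sc5z.png',cv2.resize(a[220:310,200:320],None,fx=6,fy=6))
E
```

```text
time: 6.52
tool_pos: [0.4852, 0.0938, 0.1923]
tool_rot: [3.141, -0.007, 0.001]
contact_force: [0.5, 1.1, 0.2]
opening: 0.0689
6.5167 [0.4852 0.0938 0.1923] [ 3.1413 -0.0073  0.0015] 0.06885335257129178 [0.4884 1.1393 0.1567]
[ 274   80   60   62 1615] (303.47490100163054, 110.4896925227114) ((303.4128112792969, 110.47599029541016), (58.306148529052734, 61.50737380981445), 166.7107696533203)
0.013 [0.5579 0.1166 0.013 ]
0.02 [0.558  0.1161 0.02  ]
0.026 [0.5581 0.1157 0.026 ]
w5 [ 259   61   94   97 4050] ((305.7642822265625, 109.4642333984375), (93.71054077148438, 97.0009765625), 167.7749786376953)
minencl 0.556509256362915 0.11435534805059433 0.04831482097506523
lsq [0.5569 0.1144] 0.047811053812939264
```

View pics/w5z.png

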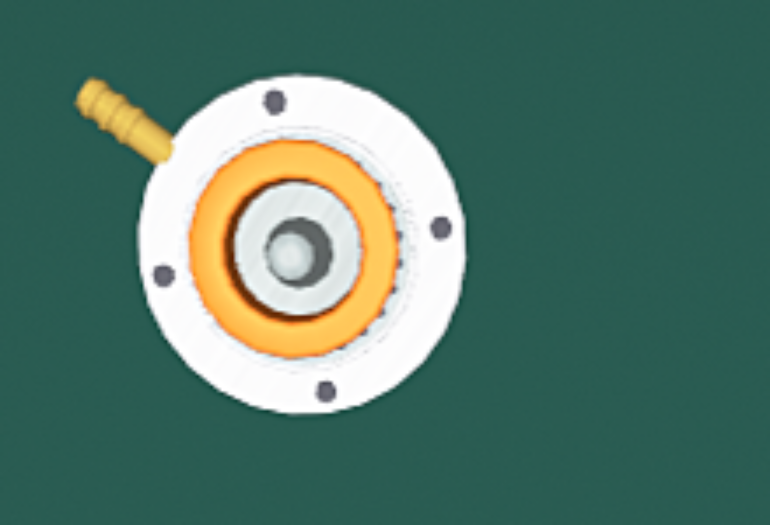

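View pics/sc5z.png

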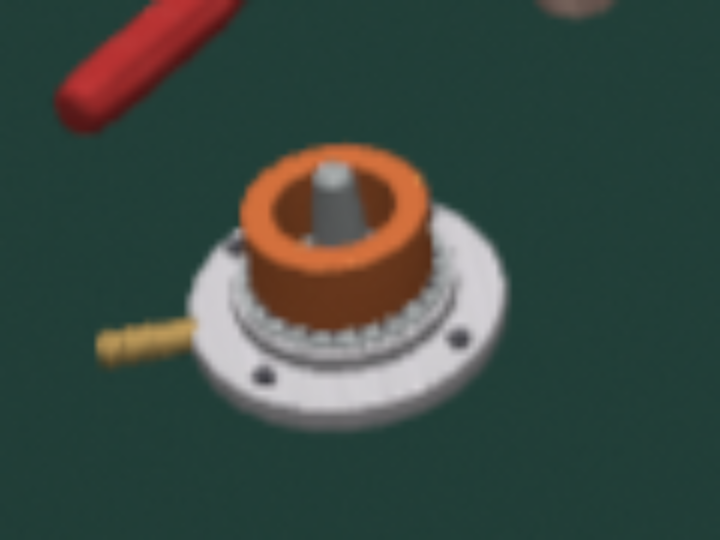

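The ring lies flat on the disc around the post, 1–2 mm off the axis. Now for a look at the cap.

```bash
python3 -m pendant '[[[8,35,0],0],[[16,72,0],0],[[24,109,0],0],[[32,146,0],0],[[40,183,0],0],[[48,220,0],0],[[56,257,0],0],[[62,280,0],0],[[65,290,0],0],[[65,290,0],0]]' 0.6; python3 look.py w6 cap_knob;  python3 -m pendant '[[[25,-15,0],0],[[50,-25,0],0],[[50,-25,0],0],[[50,-25,0],0]]' 0.6; python3 look.py w7 cap_knob
```

```text
time: 7.45
tool_pos: [0.554, -0.1976, 0.1906]
tool_rot: [-3.141, -0.007, -0.002]
contact_force: [0.3, 0.2, -0.2]
opening: 0.055
7.45 [ 0.554  -0.1976  0.1906] [-3.1412 -0.0074 -0.0018] 0.05498306010278349 [ 0.2644  0.1527 -0.247 ]
cap_knob 328.7 116.9 0.93
cap_knob 406.0 195.0 0.9
cap_knob 423.2 79.0 0.89
cap_knob 234.9 68.1 0.89
time: 7.88
tool_pos: [0.6037, -0.1669, 0.191]
tool_rot: [-3.14, -0.006, 0.005]
contact_force: [-0.8, -0.5, -0.5]
opening: 0.0549
7.8833 [ 0.6037 -0.1669  0.191 ] [-3.1395 -0.006   0.0047] 0.05494985820986062 [-0.7816 -0.4728 -0.5482]
cap_knob 431.6 237.5 0.93
cap_knob 451.9 129.2 0.68
cap_knob 358.6 163.4 0.63
cap_knob 273.3 119.3 0.56
```

View pics/w6.png

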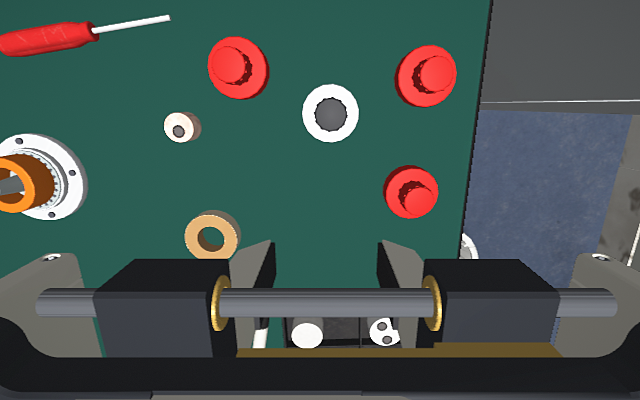

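View pics/w7.png

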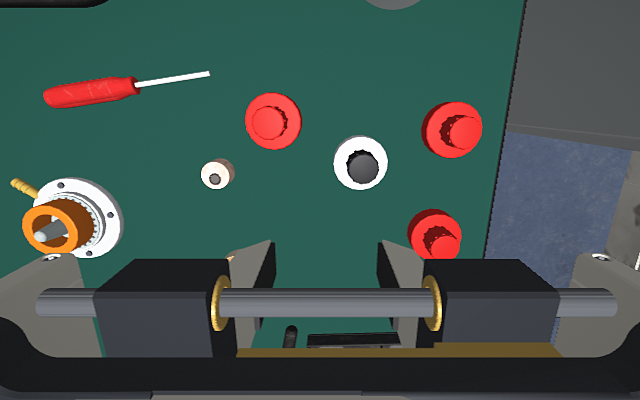

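The real cap is at (330,114) in w6 and (360,163) in w7, with its knob top at about (331,115) and (363,167). I'll measure it.

Run:
```python
from h import *
np.set_printoptions(precision=4,suppress=True)
def circ(pts):
    A=np.c_[2*pts,np.ones(len(pts))];so=np.linalg.lstsq(A,(pts**2).sum(1),rcond=None)[0];return so[:2],np.sqrt(so[2]+so[:2]@so[:2])
Fs=[];Fk=[]
for n,x0,y0 in [('w6',330,114),('w7',360,163)]:
    c,s=np.load(f'pics/{n}.npy',allow_pickle=True);im=cv2.imread(f'pics/{n}.png')
    h=cv2.cvtColor(im,cv2.COLOR_BGR2HSV);m=cv2.inRange(h,(0,0,200),(180,60,255))
    k,l,st,ce=cv2.connectedComponentsWithStats(m)
    i=min((i for i in range(1,k) if st[i,4]>300),key=lambda i:np.hypot(*(ce[i]-(x0,y0))))
    hh=cv2.convexHull(max(cv2.findContours((l==i).astype('uint8'),0,1)[0],key=len))
    e=cv2.fitEllipse(hh);print(n,'skirt',e);Fs.append(ray(c,e[0]))
    print(circ(np.array([plane(c,q[0],.022)[:2] for q in hh])))
    cr=im[y0-35:y0+35,x0-35:x0+35];cv2.imwrite(f'pics/{n}k.png',cv2.resize(cr,None,fx=8,fy=8))
    g=cv2.cvtColor(cr,cv2.COLOR_BGR2GRAY);print(g[35,::3])
print(tri(Fs))
```

```text
w6 skirt ((330.0108642578125, 112.83335876464844), (56.092655181884766, 57.85277557373047), 178.37745666503906)
(array([ 0.624 , -0.2018]), np.float64(0.027527177110980926))
[ 78  77  53 255 254 254 255  85  96 101 103 107 108 107 106 103 102  60
 255 252 253 203  78  78]
w7 skirt ((360.13250732421875, 162.8504638671875), (52.24353790283203, 54.03605651855469), 65.13936614990234)
(array([ 0.624 , -0.2018]), np.float64(0.027460265969089195))
[ 80  79  75 255 254 254 255  49  27 109 103 102 101  98  93  91  87  70
 255 253 255  58  79  79]
(array([ 0.6247, -0.2018,  0.0218]), [np.float64(7.504124648518049e-06), np.float64(7.504124648659111e-06)])
```

```bash
python3 -c "
import cv2
a=cv2.hconcat([cv2.resize(cv2.imread('pics/w6k.png'),(390,390)),cv2.resize(cv2.imread('pics/w7k.png'),(390,390))]);cv2.imwrite('pics/kk.png',a)"
```

```text
(no output)
```

View pics/kk.png

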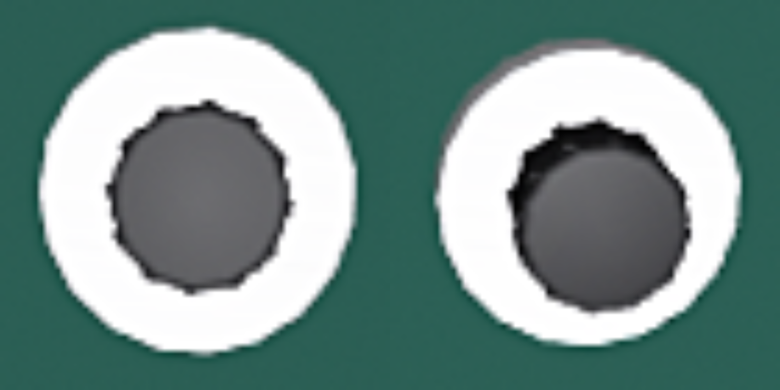

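Run:
```python
from h import *
np.set_printoptions(precision=4,suppress=True)
r=[ray(np.load(f'pics/{n}.npy',allow_pickle=True)[0],p) for n,p in [('w6',(330.7,114.5)),('w7',(363.6,169.5))]]
print(tri(r))
s=robot.observe();print(s['tool_pos'],s['tool_rot'],totool([.6243,-.2018,.027],s))
```

```text
(array([ 0.6239, -0.202 ,  0.0532]), [np.float64(6.691968864023262e-05), np.float64(6.691968864029232e-05)])
[ 0.6026 -0.1683  0.1912] [-3.1398 -0.0056  0.0026] [ 20.7045  33.8625 164.2391]
```

```bash
python3 -m pendant '[[[20,33,10],0],[[20.5,34,50],0],[[20.5,34,80],0],[[20.5,34,100],0],[[20.5,34,100],0]]' 0.5 40
python3 - <<'E'
from h import *
s=robot.observe();print(s['tool_pos'],s['tool_rot'],totool([.6243,-.2018,.027],s))
E
```

```text
time: 8.4
tool_pos: [0.62, -0.201, 0.0863]
tool_rot: [-3.136, 0.003, 0.002]
contact_force: [-1.0, 1.2, 0.4]
opening: 0.0461
[ 0.61999826 -0.20100477  0.08626563] [-3.13569949e+00  3.46249287e-03  1.86003789e-03] [ 4.50543674  1.15238536 59.24461787]
```

```bash
python3 -m pendant '[[[3.5,1,20],0],[[3.5,1,40],0],[[3.5,1,52],0],[[3.5,1,58.5],0],[[3.5,1,58.5],0],[[3.5,1,58.5],0]]'; python3 look.py w8
```

```text
time: 8.9
tool_pos: [0.6237, -0.2019, 0.029]
tool_rot: [-3.136, 0.002, 0.002]
contact_force: [0.4, -0.4, 0.6]
opening: 0.046
8.9 [ 0.6237 -0.2019  0.029 ] [-3.1363  0.0022  0.0019] 0.04600417782928054 [ 0.3722 -0.4076  0.595 ]
```

View pics/w8.png

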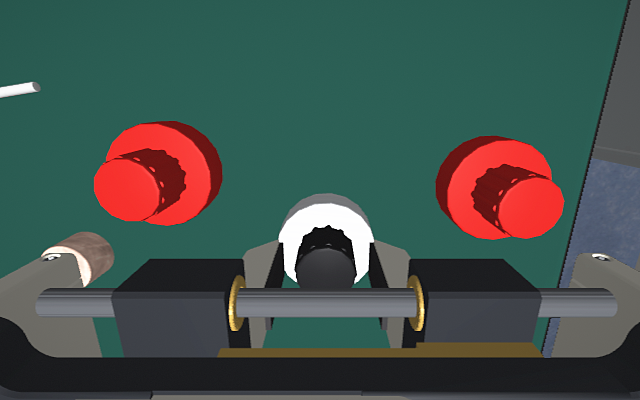

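The knob (326,265) sits centred between the fingers, which are clear of the skirt. I'll go 1.5 mm lower and close.

```bash
python3 -m pendant '[[[0.5,0,1.5],0],[[0.5,0,1.5],0]]' && python3 -m pendant '[[[0,0,0],0],[[0,0,0],0],[[0,0,0],0],[[0,0,0],0],[[0,0,0],0],[[0,0,0],0]]' 0 40
```

```text
time: 9.12
tool_pos: [0.6254, -0.2023, 0.0292]
tool_rot: [-3.138, -0.001, 0.002]
contact_force: [-0.4, 0.1, 0.3]
opening: 0.0459
time: 9.62
tool_pos: [0.6256, -0.2024, 0.0296]
tool_rot: [-3.138, -0.001, 0.002]
contact_force: [-1.3, 0.9, 3.9]
opening: 0.0291
```

```bash
python3 -m pendant '[[[0,0,-10],0],[[0,0,-35],0],[[0,0,-70],0],[[0,0,-110],0],[[-8,-35,-130],0],[[-16,-70,-135],0],[[-24,-108,-135],0],[[-32,-146,-135],0],[[-40,-184,-135],0],[[-48,-222,-135],0]]' && python3 -m pendant '[[[-20,-30,0],0],[[-50,-60,0],0],[[-75,-85,0],0],[[-75,-85,0],0],[[-75,-85,0],0]]' ; python3 look.py w9; python3 seat.py w9; python3 fit.py w9
```

```text
time: 10.45
tool_pos: [0.5761, 0.0206, 0.1658]
tool_rot: [-3.138, -0.002, 0.001]
contact_force: [0.7, 0.8, -1.1]
opening: 0.0293
time: 10.87
tool_pos: [0.5, 0.1067, 0.1667]
tool_rot: [-3.138, -0.002, 0.005]
contact_force: [0.5, -1.4, -1.9]
opening: 0.029
10.8667 [0.5    0.1067 0.1667] [-3.1381 -0.0018  0.0046] 0.029001714624272614 [ 0.5254 -1.4348 -1.8995]
w9 [ 269   74  100  102 4495] ((318.7808837890625, 124.90520477294922), (99.97501373291016, 101.83442687988281), 175.1454315185547)
minencl 0.5568050146102905 0.11442525684833527 0.04812683165073395
lsq [0.5567 0.1144] 0.04774534571037667
[ 286   96   64   66 1905] (317.5363274064991, 128.16697322705906) ((317.5805969238281, 128.1212615966797), (63.06816101074219, 64.99602508544922), 172.88571166992188)
0.013 [0.5561 0.1154 0.013 ]
0.02 [0.5566 0.1152 0.02  ]
0.026 [0.557  0.1151 0.026 ]
```

View pics/w9.png

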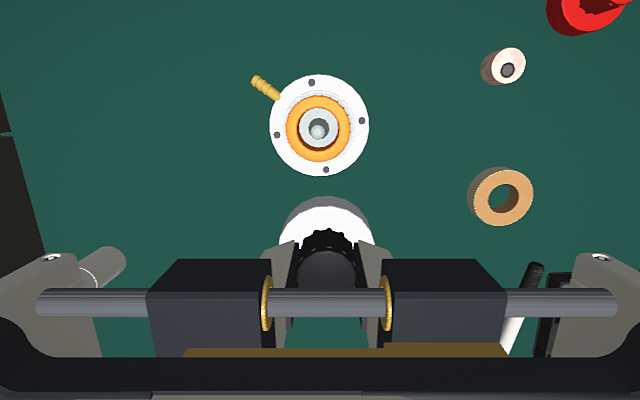

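The ring is centred to about 1 mm, and the cap hangs upright in the grip at (326,255). Moving over the post.

```bash
python3 -m pendant '[[[25,-4,0],0],[[50,-8,0],0],[[58,-8,20],0],[[58,-8,40],0],[[58,-8,48],0],[[58,-8,48],0],[[58,-8,48],0]]'; python3 look.py w10
python3 - <<'E'
from h import *
s=robot.observe();print(totool([.558,.1147,.0765],s))
for n in ['scene','side']:
    im=robot.read_camera(n)[:,:,::-1];x,y=(258,245) if n=='scene' else (300,250)
    cv2.imwrite(f'pics/{n}10.png',cv2.resize(im[y-65:y+65,x-80:x+80],None,fx=5 if n=='scene' else 4,fy=4))
E
```

```text
time: 11.5
tool_pos: [0.5596, 0.1133, 0.1189]
tool_rot: [-3.138, -0.002, 0.002]
contact_force: [-0.3, -0.3, -1.1]
opening: 0.0292
11.5 [0.5596 0.1133 0.1189] [-3.1383 -0.0022  0.0019] 0.02921990915261351 [-0.2866 -0.274  -1.0695]
[-2.18199762 -1.03368496 43.23657067]
```

View pics/scene10.png

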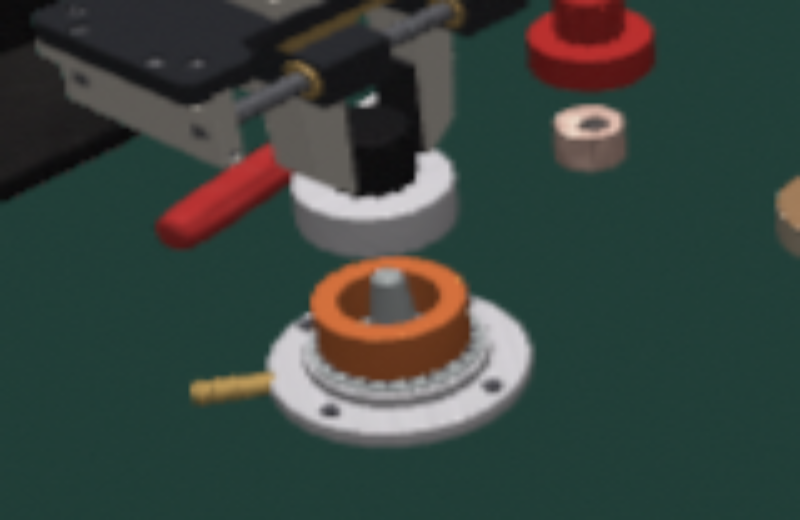

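View pics/side10.png

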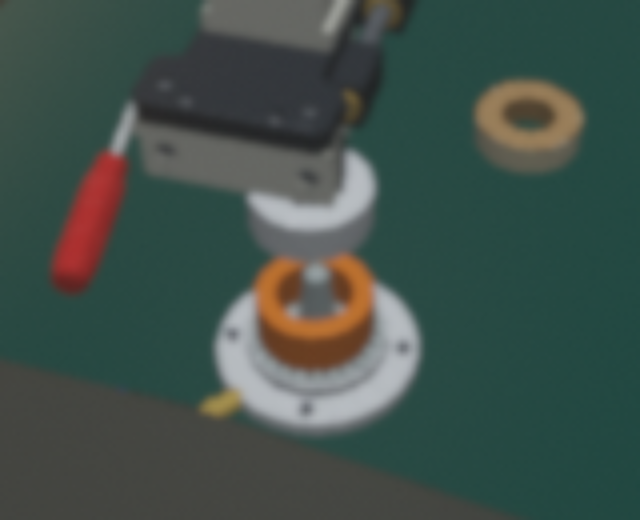

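Run:
```python
from h import *
a=robot.calibration('scene');b=robot.calibration('side')
for X in [(.558,.1140,.1113),(.5567,.1143,.046),(.5567,.1143,.06)]: print(X,proj(a,X),proj(b,X))
print(plane(a,(252.7,226),.1113))
# ring top centre seen scene: (178+390/5,180+299/4) ; tip (178+387/5, 180+275/4)
print(178+390/5,180+299/4,'tip',178+387/5,180+275/4)
```

```text
(0.558, 0.114, 0.1113) [252.35915572 224.88889441] [298.54260166 230.79479837]
(0.5567, 0.1143, 0.046) [255.98776848 254.24263655] [299.74678808 256.86301633]
(0.5567, 0.1143, 0.06) [255.32126446 248.24113259] [299.63565783 251.57364639]
[0.55536293 0.1157753  0.1113    ]
256.0 254.75 tip 255.4 248.75
```

The cap is where expected (scene predicted (252.4,225), seen (252.7,226)). Lowering.

```bash
python3 -m pendant '[[[-2,-1,12],0],[[-2,-1,24],0],[[-2,-1,33],0],[[-2,-1,39],0],[[-2,-1,42],0],[[-2,-1,43],0],[[-2,-1,43],0]]'
python3 - <<'E'
from h import *
s=robot.observe();print(s['tool_pos'],s['contact_force'])
im=robot.read_camera('scene')[:,:,::-1]
cv2.imwrite('pics/sc11.png',cv2.resize(im[190:310,180:340],None,fx=5,fy=5))
E
```

```text
time: 12.23
tool_pos: [0.5585, 0.115, 0.0775]
tool_rot: [-3.138, -0.006, 0.003]
contact_force: [0.8, 0.1, -0.4]
opening: 0.0289
[0.55851334 0.11499889 0.07745286] [ 0.80440214  0.13330149 -0.43770782]
```

View pics/sc11.png

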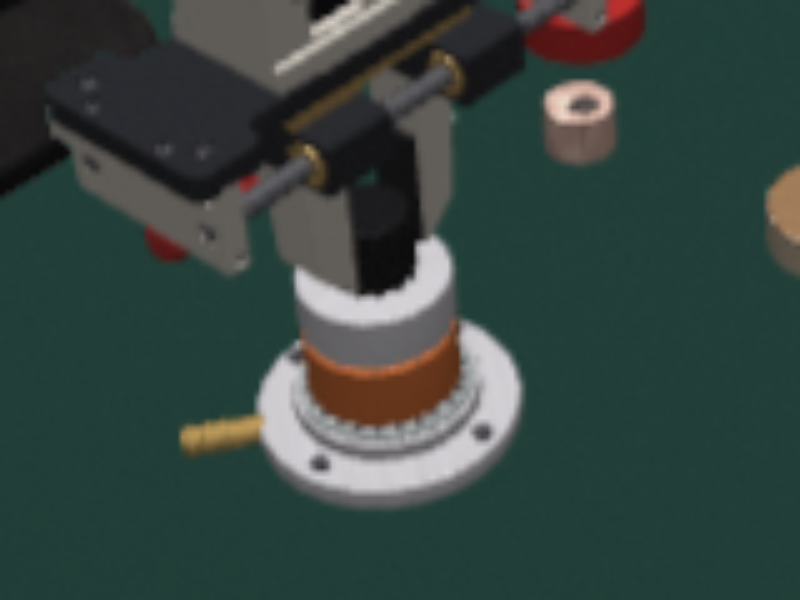

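The cap is over the post, about 1–2 mm above the ring. I'll go slightly lower, release and retreat.

```bash
python3 -m pendant '[[[0,0,1.5],0],[[0,0,2],0],[[0,0,2],0]]' && python3 -m pendant '[[[0,0,0],0],[[0,0,0],0],[[0,0,0],0],[[0,0,0],0]]' 0.5 && python3 -m pendant '[[[0,0,-8],0],[[0,0,-25],0],[[0,0,-50],0],[[0,0,-80],0],[[-30,0,-100],0],[[-65,0,-110],0],[[-90,0,-110],0],[[-90,0,-110],0],[[-90,0,-110],0]]'; python3 look.py w12
python3 - <<'E'
from h import *
A=[]
for n,x,y in [('scene',180,190),('side',220,190)]:
    im=robot.read_camera(n)[:,:,::-1];cv2.imwrite(f'pics/{n}12f.png',im);A.append(cv2.resize(im[y:y+120,x:x+140],None,fx=2.8,fy=2.8,interpolation=2))
cv2.imwrite('pics/end.png',cv2.hconcat(A))
E
```

```text
time: 12.53
tool_pos: [0.5587, 0.1151, 0.0758]
tool_rot: [-3.138, -0.006, 0.003]
contact_force: [-0.1, 0.0, -0.4]
opening: 0.0292
time: 12.87
tool_pos: [0.5589, 0.1151, 0.076]
tool_rot: [-3.138, -0.007, 0.003]
contact_force: [-0.1, -0.9, -0.1]
opening: 0.0458
time: 13.62
tool_pos: [0.4678, 0.1146, 0.1866]
tool_rot: [-3.138, -0.009, 0.003]
contact_force: [0.9, -0.0, 0.3]
opening: 0.0462
13.6167 [0.4678 0.1146 0.1866] [-3.1379 -0.0086  0.0031] 0.04623094607256881 [ 0.9429 -0.0298  0.3426]
```

View pics/end.png

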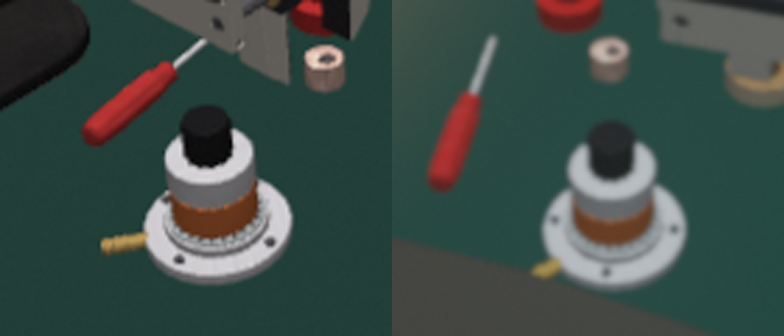

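View pics/w12.png

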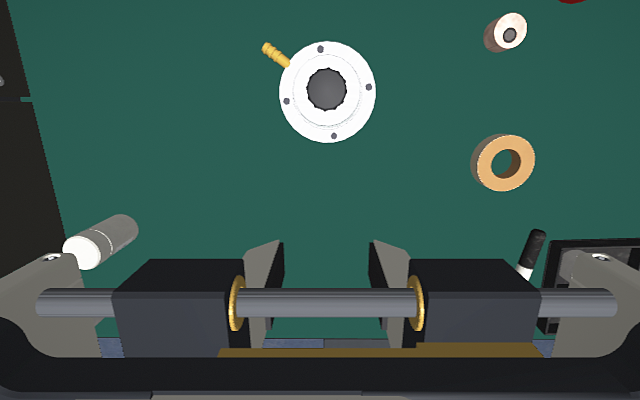

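Run:
```python
from h import *
np.set_printoptions(precision=4,suppress=True)
c,_=np.load('pics/w12.npy',allow_pickle=True)
X,e=tri([ray(c,(326.5,89.5)),ray(robot.calibration('scene'),(253.6,232.8)),ray(robot.calibration('side'),(298.2,237.9))])
print('knob top',X,e,'rel',X-[.5567,.1143,.02])
robot.hand_in()
```

```text
knob top [0.5577 0.1144 0.0944] [np.float64(0.0006250761657830239), np.float64(0.0006972939091607171), np.float64(0.001096145140469976)] rel [0.001  0.0001 0.0744]
the job is handed in; nothing more can be done
```

The holder is reassembled and the job is handed in, after about 14 s of robot time. The spacer ring is around the post on the perforated disc, and the clamp cap with the black knob is on top of it.

- **Ring:** the pictures taken before the cap went on showed it flat on the disc, 1–2 mm off the post's axis.
- **Cap:** after I released it and backed off, three cameras put its knob top about 1 mm off the axis and 74 mm above the disc. The nominal height is 76 mm, so the knob centre is at about 60 mm, inside the 55–70 mm band. It looked upright in all three views.
- **Contact:** the arm was clear of everything at hand-in, and the highest force read after any move was about 8 N. I moved neither the red look-alikes nor the tape.

The one disagreement was that 2 mm in knob height, within the 2 mm camera calibration error plus my pixel reading. No check failed.

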